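# Load the sauce carrier and hold it pressed to the sprung stop

## Robot

A 6-joint arm with a two-finger parallel gripper is mounted at the origin on the work surface. World frame = base frame: x ahead of the robot, y to its left, z up, the work surface at z = 0. Lengths are in mm, angles in degrees, forces in N, time in s.
With the tool pointing down it reaches from about 300 to 850 mm from the base axis. Payload 4.2 kg.
Tool frame: the origin (TCP) lies between the finger pads; the fingertips stand 14 mm ahead of it and the grasp point (between the pads) lies 5 mm behind it (env.finger_overhang is the distance from the TCP to the fingertips, in mm); z points along the fingers, y is the line along which they close (so a half turn about z gives the same grasp; the last joint's range is limited). The gripper opens to 91 mm and grips with 3 to 60 N. Pads are 32 mm wide; open, the fingers measure 118 mm over their backs; the gripper's body (76 mm by 178 mm) begins 60 mm behind the grasp point.
Start: joints at [-75.86, 18.312, 89.639, -0, 72.044, -1.146], TCP at [151.599, -554.671, 227.976] pointing down, gripper open.
Joint ranges: [-177.97, 177.97], [-48.28, 115.42], [12.27, 149.76], [-77.06, 257.06], [2.81, 150.46], [-146.56, 146.56]. Speed limits (degrees/s): [147.25, 147.25, 180, 180, 180, 180].

## Interface

Orientations are given as [roll, pitch, yaw] about the fixed x, y, z axes, in that order (R = Rz(yaw) Ry(pitch) Rx(roll)).
In Python, from workcell import status, cams, env, finder gives the robot as it stands.
- The arm moves only by the tool apply_moves, never from a script. Its argument "increments" is a list of rows, each a list of 7 numbers: the opening, from -1 (shut) to 1 (fully open), then the shift along the world's x, y, z in m, then the turn, a rotation vector about the world's x, y, z in degrees. In form: [[gripper, x, y, z, ax, ay, az], ...]. A call has 1 to 5 rows; each row shifts and turns the commanded pose from where the row before left it; what a row does not reach is not made up. A row lasts 1/12 s, in which the tool goes at most 41.7 mm and 7.16 degrees, less where a joint would pass 70% of its speed; a pose out of reach is approached as far as the arm can. A call with a gripper value outside its range is refused whole. The fingers move at their own pace and stop on an object; "newtons" is the grip in N (left out, the last holds). Time passes only in rows, so rows that do not move let the fingers close. It gives the time, the measured TCP pose, the force, the opening and the grip force at its end, in the units of the state.
- status.state(): the state, without advancing time (a new reading comes with each control period).
- cams.grab_frame(name): name is "scene" or "side" or "wrist"; returns a dict with "color" (384x512x3 uint8, red, green, blue), "intrinsics" (3x3 intrinsics, pixels), "R" (3x3) and "t" (3): a world point X has camera coordinates R X + t. Camera axes: x right, y down, z forward; pixel columns grow to the right and rows downward; lengths in mm; the calibration is good to about 2 mm. A picture is of the moment at which its call begins. There is no depth.
- env.job_done(): hands the job in; it is judged then, once.
Trained networks look in the newest picture that a camera, given by its name, has taken for a name from the list of things; names that differ only in an ending like _2 or _b are one class to them, and where a whole thing is asked for, a point or a joint stands for the part that bears it (a point fixed in the world has none). Each returns a list of dicts, best first, with "score" (0 to 1); they miss things now and then, are a little off and sometimes report something else, mostly with a low value. They report only what shows in the picture. A call takes as long as a camera call. They do not tell look-alikes from the thing itself.
- finder.boxes_of(query, camera): "rect" ([left, top, width, height] in pixels, round what is visible of it).
- finder.trace(query, camera): "pixels" (384x512 bool, what is visible of it) and "rect" ([left, top, width, height] in pixels, round what is visible of it).
The state is a dict: "time_s": time; "qpos": joint angles; "qvel": joint speeds; "effort": joint torques, N m; "ee_pos": TCP position; "ee_rot": TCP orientation; "force": force on the tool from outside, world axes, zero at the start; "torque": the same for the moment, N m; "gripper_width": finger opening in mm; "gripper_force": force on a finger pad.
Only numpy, scipy, OpenCV 4.12 (cv2) and the standard library are available. Lean on these libraries where they do the work, as an engineer would, in place of code of your own. Each camera call takes 0.05 s, during which the arm holds its last target. There are 200 camera calls.

## Task

Put the two sauce jars into the carrier, each standing fully home in the round well of its own size (wide jar in the wide well, slim jar in the slim well), and only then push the carrier squarely and centrally against the sprung stop of the assembly stand so that I can screw its carry handle on over the jars. Keep it pressed there with the gripper at a steady force of about 9 newtons, which is the stop pushed back about half its travel, its face level with the two little index pins; never drive the stop all the way back. Finish while still holding it like that, jars in place, and leave everything else on the counter where it is.

Things in the scene. Friction and masses are not known exactly. Their poses are not given: they have to be found in the camera images.
- stand: Fixed stand: steel plate 300 (x) x 250 x 6 mm lying on the counter. Origin: centre of its underside. Its x axis is the pushing direction, away from the robot (turned up to 0.3 rad); z up. A grey block, 210 mm wide, 50 mm high, across its far end (x +104 to +138 mm) carries the stop bar. Two index pins, 6 mm thick, 40 mm tall, stand beside the bar's ends at x +72, y -109 and +109 mm.
- stop (a joint): Travel of the sprung stop bar along the stand's +x, in m: 0 unpressed, 0.024 all the way back. Aluminium bar 200 mm wide, 16 mm thick, 34 mm high (10 to 44 mm above the counter). The spring has no preload and pushes back 750 N per metre: 9 N at 0.012, where the bar's face is level with the centres of the index pins.
- stop_face (a point): Centre of the stop bar's face, the face that looks back along the stand's -x towards the robot; 27 mm above the counter. At rest it lies at x = +60 mm, y = 0 in the stand's frame; it moves with the bar. Axes as the stand's.
- carrier: Loose aluminium block 80 (x) x 160 (y) x 32 mm, about 0.45 kg, flat on the stand's plate, 15 to 45 mm short of the bar, up to 0.15 rad off square. Origin: centre of its underside. Its flat +x face goes against the bar; push on the middle of its flat -x face, y = 0. Two round flat-bottomed wells, 24 mm deep, open at the top. The plate and bar are polished: it slides with 1 to 2 N.
- well_wide (a point): Centre of the floor of the wide well, diameter 56 mm, in the carrier at y = +38 mm, 8 mm above the carrier's underside. The well's mouth is 24 mm above this point. Axes as the carrier's.
- well_slim (a point): Centre of the floor of the slim well, diameter 42 mm, in the carrier at y = -40 mm, 8 mm above the carrier's underside. The well's mouth is 24 mm above this point. Axes as the carrier's.
- carrier_front (a point): Middle of the carrier's +x face, the one that goes against the stop bar: 40 mm along +x from the carrier's centre, 16 mm above its underside. Axes as the carrier's.
- jar_wide: Wide sauce jar, closed: white body with a flush steel cap, straight cylinder 50 mm in diameter and 56 mm tall, about 0.16 kg, standing on the counter to the robot's right. Origin: centre of its underside, z along its axis. Standing in its well it projects 32 mm above the carrier.
- jar_slim: Slim sauce jar, closed: white body with a flush steel cap, straight cylinder 36 mm in diameter and 60 mm tall, about 0.10 kg, standing on the counter to the robot's right. Origin: centre of its underside, z along its axis. Standing in its well it projects 36 mm above the carrier.
- onion: Red onion about 62 mm wide and 67 mm tall, standing near the jars; it may stand between them. Leave alone. Origin: centre of its underside.
- handle: The carry handle that the colleague will fasten: a U of aluminium strip lying on its side, 170 mm along its y, 100 mm along its x, 50 mm high. Leave alone. Origin: on the counter, at the middle of the U's crosspiece.
- screwdriver: Screwdriver lying on the counter to the left of the stand. Leave alone. Origin: about its middle.
- screw_dish: Small steel dish, 70 mm wide, 28 mm high, to the left of the stand. Leave alone. Origin: centre of its underside.
- mealbox: Foil meal box with a white card lid, 142 x 112 x 40 mm, lying alone far to the right. Leave alone. Origin: centre of its underside.
Mind the look-alikes: they are no part of the job. Leave any green or turquoise look-alike of the carrier alone.

How it is judged:
By the outcome, as a careful person would: the job done as asked, in the order asked, and still so for the second after the job is handed in, while the arm keeps its last pose, push and grip.
It also fails if it takes over 72 s, if anything falls off the work surface, if the arm or the gripper's body presses on something with over 40 N, if the wrist force passes 120 N, or if a joint passes its speed limit or range.

## Working session

There is one attempt and no reset: what is moved stays moved. The work goes in short steps, Python scripts to look and compute and a tool call to move; the robot and the scene stay as the last step left them, time stands still between calls to the robot, and variables do not carry over. Pictures are saved under pics/ and viewed, at most 10 in all, crops included, and the job is handed in when it is done.

Besides the shell and the picture viewer there is one more tool, called after ">>>" in YAML: its name, and indented under it one key for each argument. apply_moves: Moves the arm, as the interface text tells. Its arguments: {"type":"object","properties":{"increments":{"type":"array","items":{"type":"array","items":{"type":"number"}}},"newtons":{"type":"number"}},"required":["increments"]}

```bash
mkdir -p pics; ls
cat > h.py <<'E'
import numpy as np, cv2
from workcell import status, cams, env, finder
def ray(f,uv):
    K,R,t=[np.array(f[k],float) for k in("intrinsics","R","t")]
    d=R.T@np.linalg.solve(K,[uv[0],uv[1],1.]); return -R.T@t,d
def onz(f,uv,z):
    c,d=ray(f,uv); return c+d*(z-c[2])/d[2]
def proj(f,X):
    p=np.array(f["intrinsics"])@(np.array(f["R"])@np.array(X,float)+np.array(f["t"])); return p[:2]/p[2]
def save(f,n,crop=None,s=1):
    im=f["color"][:,:,::-1]
    if crop: l,t,w,h=crop; im=im[t:t+h,l:l+w]
    cv2.imwrite("pics/"+n,cv2.resize(im,None,fx=s,fy=s,interpolation=cv2.INTER_CUBIC))
E
python3 - <<'E'
from h import *
ims=[]
for c in("scene","side"):
    f=cams.grab_frame(c); save(f,c+"0.png",s=1.5)
    print(c,"cam at",(-np.array(f["R"]).T@f["t"]).round())
    for q in("carrier","stand","stop","jar_wide","jar_slim","onion","well_wide"):
        for b in finder.boxes_of(q,c)[:3]: print(c,q,round(b["score"],2),np.round(b["rect"]))
E
```

```text
pics
scene cam at [1333.  -49.  847.]
scene carrier 0.72 [324. 145.  43.  47.]
scene carrier 0.63 [258. 221.  68.  29.]
scene carrier 0.6 [146. 139.  55.  30.]
scene stand 0.78 [235. 197. 123.  99.]
scene stop 0.72 [262. 242.  81.  42.]
scene jar_wide 0.55 [119. 198.  20.  25.]
scene jar_slim 0.75 [188. 177.  14.  24.]
scene onion 0.72 [168. 205.  22.  24.]
scene well_wide 0.8 [263. 221.  62.  32.]
scene well_wide 0.76 [326. 144.  40.  47.]
scene well_wide 0.75 [145. 137.  53.  33.]
side cam at [  79. 1259.  903.]
side carrier 0.9 [193. 190.  36.  36.]
side carrier 0.75 [251. 240.  52.  42.]
side carrier 0.66 [306. 165.  39.  23.]
side stand 0.76 [162. 191.  92.  45.]
side stop 0.53 [181. 190.  18.  37.]
side jar_wide 0.71 [263. 146.  16.  13.]
side jar_wide 0.19 [160. 188.  93.  49.]
side jar_slim 0.44 [274. 167.   9.  19.]
side onion 0.69 [245. 164.  14.  14.]
side onion 0.47 [196. 192.  30.  31.]
side well_wide 0.6 [193. 193.  32.  27.]
side well_wide 0.55 [249. 238.  54.  45.]
```

View pics/scene0.png

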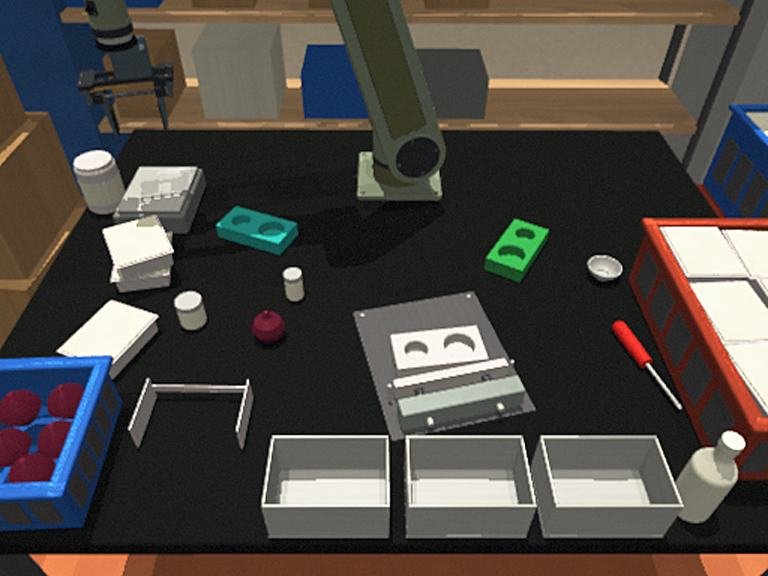

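View pics/side0.png

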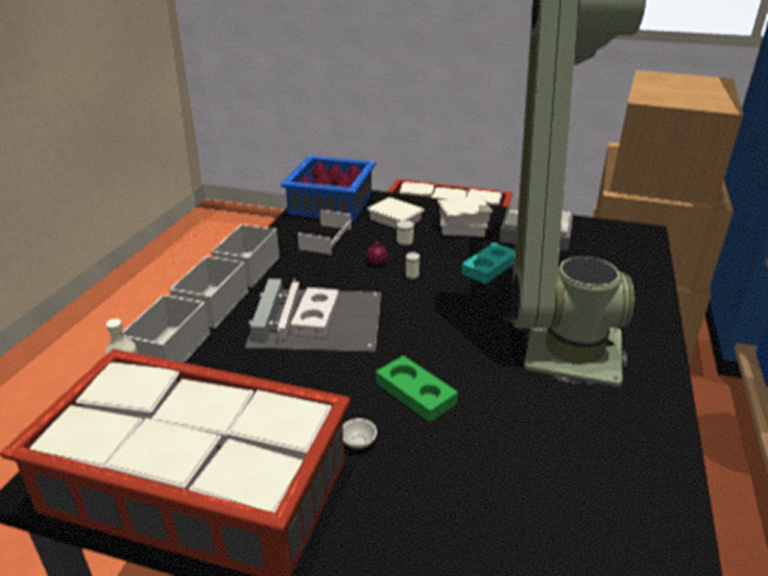

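The white carrier is at scene (292,231), standing on the grey plate. Its green (344,166) and turquoise (172,153) look-alikes stand on the bare counter, so I leave them alone. The wide jar is at (127,207), the slim jar at (195,189) and the onion at (179,218).

```bash
cat >> h.py <<'E'
from scipy.optimize import least_squares
def cylbox(f,x,y,r,h,z0=0):
    a=np.linspace(0,2*np.pi,60); P=np.array([proj(f,[x+r*np.cos(t),y+r*np.sin(t),z]) for t in a for z in(z0,z0+h)])
    return np.r_[P.min(0),P.max(0)]
def rectify(f,z,x0,x1,y0,y1,s=1.):
    # image: column = (y1-y)*s, row=(x1-x)*s   (robot view from above, x up, y left)
    W=np.array([[x0,y0],[x1,y0],[x1,y1],[x0,y1]],float)
    src=np.float32([proj(f,[*w,z]) for w in W]); dst=np.float32([[(y1-w[1])*s,(x1-w[0])*s] for w in W])
    return cv2.warpPerspective(f["color"],cv2.getPerspectiveTransform(src,dst),(int((y1-y0)*s),int((x1-x0)*s)),flags=cv2.INTER_CUBIC)
E
python3 - <<'E'
from h import *
F={c:cams.grab_frame(c) for c in("scene","side")}
for q,r,h,c0 in(("jar_wide",25,56,[(129,210),(270,155)]),("jar_slim",18,60,[(195,189),(275,176)]),("onion",31,67,[(179,217),(251,170)])):
    obs=[]
    for (c,f),p in zip(F.items(),c0):
        for b in finder.boxes_of(q,c):
            l,t,w,hh=b["rect"]
            if abs(l+w/2-p[0])<8 and abs(t+hh/2-p[1])<8: obs.append((f,np.array([l,t,l+w,t+hh]))); break
    s=least_squares(lambda v:np.concatenate([cylbox(f,*v,r,h)-o for f,o in obs]),onz(F["scene"],c0[0],30)[:2],loss="soft_l1")
    print(q,s.x.round(),s.fun.round(1))
f=F["scene"]; c=onz(f,(292,231),38); print("carrier~",c)
x0,x1,y0,y1=c[0]-160,c[0]+220,c[1]-200,c[1]+200
im=rectify(f,38,x0,x1,y0,y1,1.5); cv2.imwrite("pics/rect0.png",im[:,:,::-1]); print("rect origin x1,y1",x1,y1)
# carrier top
g=cv2.cvtColor(f["color"],cv2.COLOR_RGB2GRAY); im2=rectify(f,38,x0,x1,y0,y1,2); g=cv2.cvtColor(im2,cv2.COLOR_RGB2GRAY)
m=(g>185).astype(np.uint8); n,L,S,C=cv2.connectedComponentsWithStats(m)
for i in range(1,n):
    if S[i,4]>600:
        r=cv2.minAreaRect(np.argwhere(L==i)[:,::-1].astype(np.float32)); print("blob",S[i,4],"xy",(x1-r[0][1]/2).round(1),(y1-r[0][0]/2).round(1),"size",np.round(np.array(r[1])/2),r[2])
for q,n in(("carrier","scene"),):
  for b in finder.trace("carrier","scene"): print(b["score"],b["rect"])
b=[b for b in finder.trace("stand","scene")][0]["pixels"].astype(np.uint8)
cn=max(cv2.findContours(b,0,2)[0],key=cv2.contourArea)
W=np.float32([onz(f,p[0],6)[:2] for p in cn]); print("stand",cv2.minAreaRect(W))
E
```

```text
jar_wide [ 511. -403.] [-2.2 -1.2  2.8 -3.5 -2.7 -2.2 -1.5 -0.1]
jar_slim [ 445. -214.] [ 0.9 -0.8 -1.   0.8]
onion [ 550. -251.] [-0.3 -1.9  0.3  1.3]
carrier~ [612.31782551  55.11987204  38.        ]
rect origin x1,y1 832.3178255095642 255.11987204412767
blob 1472 xy 813.8 227.6 size [37. 55.] 90.0
blob 3940 xy 813.8 82.4 size [ 37. 182.] 90.0
blob 2219 xy 814.1 -90.1 size [ 36. 108.] 90.0
blob 23906 xy 716.3 86.0 size [ 32. 210.] 75.703125
blob 13542 xy 669.5 72.7 size [ 18. 203.] 75.91250610351562
blob 43670 xy 610.7 54.9 size [ 82. 162.] 81.25383758544922
0.88 [256.8, 217.5, 69.6, 35.5]
0.69 [322.7, 145.9, 42.9, 41.1]
0.69 [144.7, 139.9, 56.7, 30.1]
stand ((611.3656005859375, 56.664039611816406), (302.8133544921875, 253.3787841796875), 14.08850383758545)
```

View pics/rect0.png

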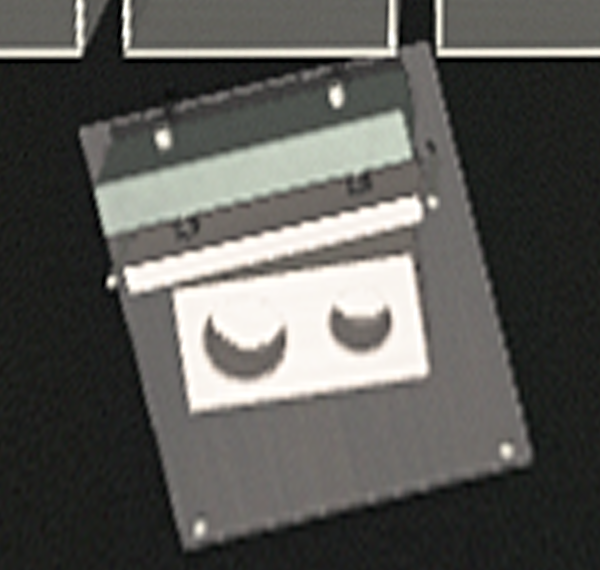

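The rectified view confirms it: the white carrier is square on the grey plate with its wide well at left (+y), so it is the real one. Now I move towards the wide jar for a close look.

>>> apply_moves:
  increments:
    - [1,0.03,0.015,0,0,0,0]
    - [1,0.03,0.015,0,0,0,0]
    - [1,0.03,0.015,0,0,0,0]
    - [1,0.03,0.015,0,0,0,0]
    - [1,0.03,0.015,0,0,0,0]

```text
time_s: 1.72
ee_pos: [302.8, -478.9, 228.1]
ee_rot: [180.0, -0.0, 15.3]
force: [-0.5, -0.7, -0.1]
gripper_width: 90.9
gripper_force: 0.0
```

>>> apply_moves:
  increments:
    - [1,0.03,0.015,0,0,0,0]
    - [1,0.03,0.015,0,0,0,0]
    - [1,0.03,0.015,0,0,0,0]
    - [1,0.03,0.015,0,0,0,0]
    - [1,0,0,0,0,0,0]

```text
time_s: 2.13
ee_pos: [426.5, -417.0, 227.8]
ee_rot: [-180.0, -0.2, 15.6]
force: [-0.3, 0.4, -0.5]
gripper_width: 91.3
gripper_force: 0.0
```

Run:
```python
from h import *
s=status.state(); print(s)
f=cams.grab_frame("wrist"); save(f,"w1.png"); print((-np.array(f["R"]).T@f["t"]).round(), np.array(f["R"]).round(2))
for q,r,h,g in(("jar_wide",25,56,(511,-403)),("jar_slim",18,60,(445,-214)),("onion",31,67,(550,-251))):
    print(q,"expect",cylbox(f,*g,r,h).round())
    for b in finder.boxes_of(q,"wrist")[:3]:
        l,t,w,hh=b["rect"]; o=np.array([l,t,l+w,t+hh]); print(q,round(b["score"],2),o.round())
```

```text
{'time_s': 2.1333, 'qpos': array([-45.5544974 ,  20.21782967,  86.80534051,   0.18145072,
        72.89518133,  28.82919182]), 'qvel': array([-3.83058028, -1.0564321 ,  1.97354233, -4.45854475,  1.07806353,
       -3.4791254 ]), 'effort': array([ 1.37606453e+00, -4.32445014e+01, -2.34086198e+01,  3.22356457e-01,
        2.39193777e-02,  3.36510474e-01]), 'ee_pos': array([ 426.47455227, -416.99657338,  227.80020063]), 'ee_rot': array([-179.98779626,   -0.19132927,   15.56304551]), 'force': array([-0.28099289,  0.40553207, -0.45872525]), 'torque': array([-0.0249995 , -0.01674544,  0.0058727 ]), 'gripper_force': 0.0, 'gripper_width': 91.29210364974224}
[ 500. -397.  385.] [[ 0.27 -0.96 -0.  ]
 [-0.93 -0.26  0.27]
 [-0.26 -0.07 -0.96]]
jar_wide expect [241.  72. 289. 122.]
jar_wide 0.6 [243.  76. 291. 120.]
jar_slim expect [ 56.  93. 116. 128.]
jar_slim 0.76 [ 62.  98. 119. 137.]
onion expect [ 88. -28. 173.  57.]
onion 0.77 [111.   0. 172.  54.]
```

```bash
cat >> h.py <<'E'
def fitjar(f,q,r,h,g,cam,z0=0):
    best=None
    e=cylbox(f,*g,r,h,z0)
    for b in finder.trace(q,cam):
        l,t,w,hh=b["rect"]; o=np.array([l,t,l+w,t+hh])
        if np.abs((o[:2]+o[2:])-(e[:2]+e[2:])).max()<50: best=b;break
    if best is None: return None
    l,t,w,hh=best["rect"]; o=np.array([l,t,l+w,t+hh])
    m=best["pixels"]; ys,xs=np.nonzero(m); o2=np.array([xs.min(),ys.min(),xs.max()+1,ys.max()+1])
    out=[]
    for oo in(o,o2):
        s=least_squares(lambda v:cylbox(f,*v,r,h,z0)-oo,g); out.append((s.x.round(1),s.fun.round(1)))
    return out
E
python3 - <<'E'
from h import *
f=cams.grab_frame("wrist"); save(f,"w1.png"); print(status.state()["ee_pos"])
for q,r,h,g in(("jar_wide",25,56,(511,-403)),("jar_slim",18,60,(445,-214))): print(q,fitjar(f,q,r,h,g,"wrist"))
E
```

```text
[ 420.5811931  -420.18220822  227.94765583]
jar_wide [(array([ 510.2, -406.6]), array([ 0.1, -0.7, -0.1,  0.8])), (array([ 510.3, -407.3]), array([-0.1, -0.3,  0.1,  0.3]))]
jar_slim [(array([ 438.9, -218.8]), array([ 0.4,  0.8, -0.5, -0.9])), (array([ 438.9, -218.6]), array([-1.1, -0.3,  1.3,  0.4]))]
```

View pics/w1.png

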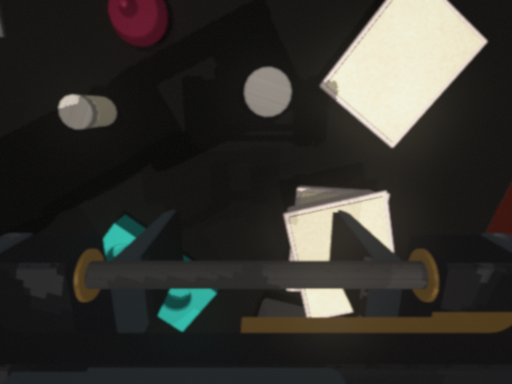

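The wrist view shows the wide jar at (268,92), the slim jar at (88,112) and the onion at (138,22). The mealbox at right clears the planned closing direction. Turning to the carrier's axis and descending on the wide jar.

>>> apply_moves:
  increments:
    - [0.65,0.009,0.0013,-0.01,0,0,6.95]
    - [0.65,0.009,0.0013,-0.01,0,0,6.95]
    - [0.65,0.009,0.0013,-0.01,0,0,6.95]
    - [0.65,0.009,0.0013,-0.01,0,0,6.95]
    - [0.65,0.009,0.0013,-0.01,0,0,6.95]
  newtons: 15

```text
time_s: 2.9
ee_pos: [466.1, -413.9, 177.7]
ee_rot: [180.0, 0.0, 50.3]
force: [-0.1, 0.7, -0.2]
gripper_width: 75.1
gripper_force: 0.0
```

>>> apply_moves:
  increments:
    - [0.65,0.009,0.0013,-0.01,0,0,6.95]
    - [0.65,0.009,0.0013,-0.01,0,0,6.95]
    - [0.65,0.009,0.0013,-0.01,0,0,6.95]
    - [0.65,0.009,0.0013,-0.01,0,0,6.95]
    - [0.65,0.009,0.0013,-0.01,0,0,6.95]

```text
time_s: 3.32
ee_pos: [511.1, -407.5, 127.6]
ee_rot: [180.0, 0.0, 85.0]
force: [-0.0, 0.5, -0.5]
gripper_width: 75.0
gripper_force: 0.0
```

>>> apply_moves:
  increments:
    - [0.65,0,0,0,0,0,6.95]
    - [0.65,0,0,0,0,0,6.95]
    - [0.65,0,0,0,0,0,0]
    - [0.65,0,0,0,0,0,0]
    - [0.65,0,0,0,0,0,0]

```text
time_s: 3.73
ee_pos: [511.2, -407.2, 128.2]
ee_rot: [180.0, 0.0, 98.5]
force: [-0.0, 0.0, -0.0]
gripper_width: 75.4
gripper_force: 0.0
```

Run:
```python
from h import *
f=cams.grab_frame("wrist"); save(f,"w2.png"); print(status.state()["ee_pos"],status.state()["ee_rot"])
print(fitjar(f,"jar_wide",25,56,(510,-407),"wrist"), cylbox(f,510,-407,25,56))
```

```text
[ 511.24915925 -407.0865591   128.26920743] [1.79976609e+02 1.70316665e-02 9.85242231e+01]
[(array([ 510.2, -407.1]), array([-0.9, -2.7,  0.9,  2.5])), (array([ 511.3, -408. ]), array([-0.1, -1.6,  0.1,  1.5]))] [224.36248158 162.17859547 286.70437977 234.25174641]
```

View pics/w2.png

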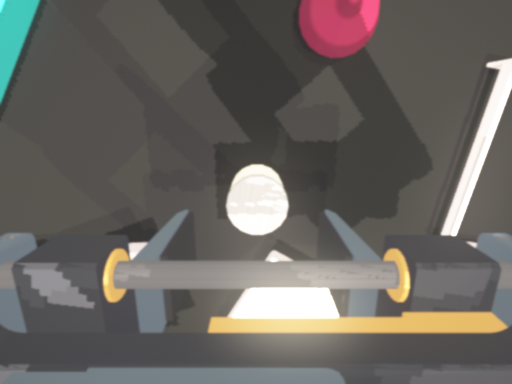

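The wide jar sits at (257,200), centred between the fingers. Descend, grip and lift.

>>> apply_moves:
  increments:
    - [0.65,-0.001,-0.0005,-0.028,0,0,0.2]
    - [0.65,0,0,-0.028,0,0,0]
    - [0.65,0,0,-0.028,0,0,0]
    - [0.65,0,0,0,0,0,0]
    - [0,0,0,0,0,0,0]
  newtons: 15

```text
time_s: 4.25
ee_pos: [509.9, -406.7, 43.1]
ee_rot: [-179.9, -0.1, 98.8]
force: [-0.0, -0.2, 0.8]
gripper_width: 71.4
gripper_force: 0.0
```

>>> apply_moves:
  increments:
    - [-0.2,0,0,0,0,0,0]
    - [-0.2,0,0,0,0,0,0]
    - [-0.2,0,0,0,0,0,0]
    - [-0.2,0,0,0,0,0,0]
    - [-0.2,0,0,0,0,0,0]

```text
time_s: 4.67
ee_pos: [511.6, -408.0, 46.0]
ee_rot: [179.8, 0.2, 98.9]
force: [0.5, -0.6, 6.9]
gripper_width: 49.7
gripper_force: 15.0
```

>>> apply_moves:
  increments:
    - [-0.2,0,0,0.02,0,0,0]
    - [-0.2,0,0,0.032,0,0,0]
    - [-0.2,0,0,0.032,0,0,0]
    - [-0.2,0,0,0.032,0,0,0]
    - [-0.2,0.0098,0.037,0,0,0,0]

```text
time_s: 5.08
ee_pos: [522.4, -377.6, 167.4]
ee_rot: [179.5, 0.8, 98.6]
force: [2.4, -0.0, -0.4]
gripper_width: 49.4
gripper_force: 15.0
```

>>> apply_moves:
  increments:
    - [-0.2,0.0098,0.037,0,0,0,0]
    - [-0.2,0.0098,0.037,0,0,0,0]
    - [-0.2,0.0098,0.037,0,0,0,0]
    - [-0.2,0.0098,0.037,0,0,0,0]
    - [-0.2,0.0098,0.037,0,0,0,0]

```text
time_s: 5.5
ee_pos: [569.2, -183.3, 160.0]
ee_rot: [-180.0, -0.0, 98.9]
force: [0.5, -0.6, -1.6]
gripper_width: 49.9
gripper_force: 15.0
```

>>> apply_moves:
  increments:
    - [-0.2,0.0098,0.037,0,0,0,0]
    - [-0.2,0.0098,0.037,0,0,0,0]
    - [-0.2,0.0098,0.037,0,0,0,0]
    - [-0.2,0.0098,0.037,0,0,0,0]
    - [-0.2,0,0,0,0,0,0]

```text
time_s: 5.92
ee_pos: [609.8, -30.6, 160.0]
ee_rot: [179.9, -0.2, 99.2]
force: [-0.0, -0.5, -1.2]
gripper_width: 49.8
gripper_force: 15.0
```

Run:
```python
from h import *
f=cams.grab_frame("wrist"); s=status.state(); print(s["ee_pos"],s["ee_rot"],s["gripper_width"])
im=rectify(f,38,520,760,-50,170,3); cv2.imwrite("pics/rect1.png",im[:,:,::-1])
print("expected carrier corners px",[proj(f,[610.7+a*.988-b*.152,54.9+a*.152+b*.988,38]).round().tolist() for a in(-40,40) for b in(-80,80)])
```

```text
[608.92715056 -33.80180575 159.83471598] [-1.79999351e+02 -3.45767637e-02  9.91749987e+01] 49.844135232025174
expected carrier corners px [[229.0, 185.0], [226.0, -5.0], [313.0, 186.0], [324.0, -4.0]]
```

View pics/rect1.png

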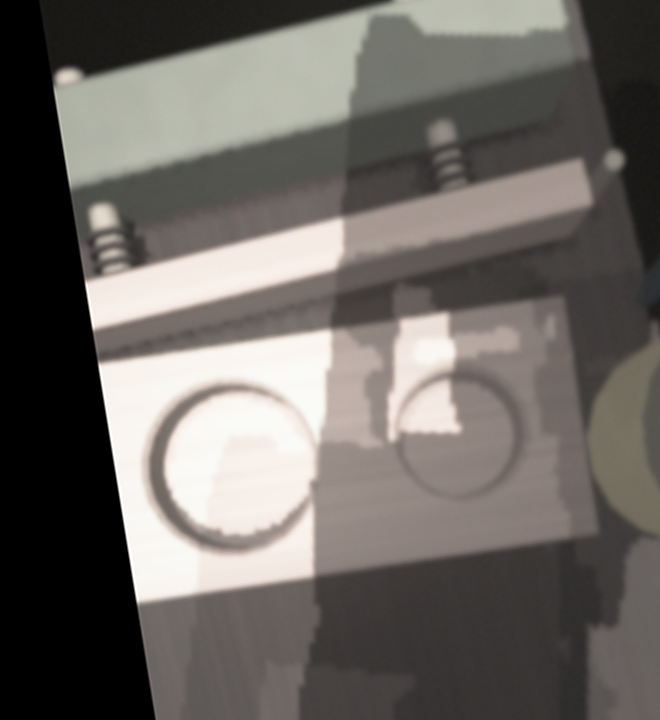

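The rectified view is as expected: wide well centred at (604.6, 93.0), slim well at (615.8, 16.2), carrier yaw about 8.4°. Moving the wide jar over its well.

>>> apply_moves:
  increments:
    - [-0.2,-0.0009,0.0326,0,0,0,0]
    - [-0.2,-0.0009,0.0326,0,0,0,0]
    - [-0.2,-0.0009,0.0326,0,0,0,0]
    - [-0.2,-0.0009,0.0326,0,0,0,0]
    - [-0.2,0,0,-0.03,0,0,0]

```text
time_s: 6.38
ee_pos: [608.7, 97.8, 135.4]
ee_rot: [179.2, -0.1, 99.0]
force: [2.2, -0.5, -1.5]
gripper_width: 49.8
gripper_force: 15.0
```

>>> apply_moves:
  increments:
    - [-0.2,0,0,-0.03,0,0,0]
    - [-0.2,0,0,-0.01,0,0,0]
    - [-0.2,0,0,0,0,0,0]
    - [-0.2,0,0,0,0,0,0]
    - [-0.2,0,0,0,0,0,0]

```text
time_s: 6.8
ee_pos: [606.3, 92.5, 91.6]
ee_rot: [179.8, 0.0, 98.8]
force: [0.1, 0.7, -1.3]
gripper_width: 49.3
gripper_force: 15.0
```

Run:
```python
from h import *
f=cams.grab_frame("wrist"); s=status.state(); print(s["ee_pos"],s["ee_rot"],s["gripper_width"],s["force"])
save(f,"w3.png")
```

```text
[606.3835609   92.62482411  91.86386236] [1.79793745e+02 7.95133136e-03 9.88240426e+01] 49.53433521961033 [ 0.66877982 -0.18103902 -1.10909128]
```

View pics/w3.png

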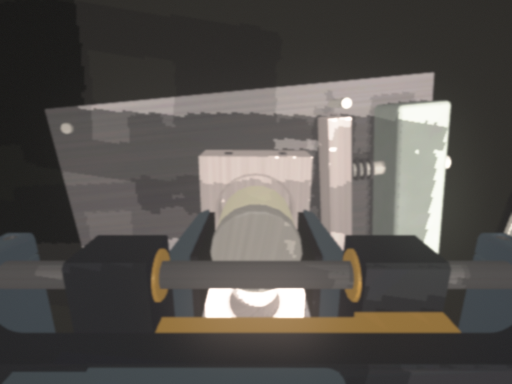

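Run:
```python
from h import *
f=cams.grab_frame("wrist"); s=status.state(); p=s["ee_pos"]; print(p)
for c in((604.6,93),(606.4,92.6)): print("well box",cylbox(f,*c,28,.01,38).round(1))
print("jar held box",cylbox(f,p[0],p[1],25,56,p[2]-44).round(1), cylbox(f,p[0],p[1],25,.01,p[2]-44).round(1))
g=f["color"][170:250].astype(int).sum(2)
for r in(178,185,195): print(r,[(c,int(v)) for c,v in zip(range(210,304,2),f["color"][r,210:304:2].mean(1))])
print([int(v) for v in f["color"][160:215,256].mean(1)])
```

```text
[606.27473553  92.78360747  91.84670944]
well box [216.7 176.2 292.1 247.4]
well box [219.1 177.1 294.4 248.2]
jar held box [210.3 184.3 304.2 296.6] [221.6 184.3 291.8 250.3]
178 [(210, 208), (212, 205), (214, 204), (216, 205), (218, 204), (220, 202), (222, 206), (224, 209), (226, 205), (228, 201), (230, 203), (232, 206), (234, 197), (236, 192), (238, 189), (240, 192), (242, 194), (244, 200), (246, 205), (248, 206), (250, 190), (252, 193), (254, 198), (256, 202), (258, 205), (260, 209), (262, 206), (264, 204), (266, 200), (268, 195), (270, 189), (272, 186), (274, 192), (276, 200), (278, 205), (280, 209), (282, 207), (284, 206), (286, 205), (288, 202), (290, 205), (292, 206), (294, 208), (296, 208), (298, 210), (300, 205), (302, 202)]
185 [(210, 178), (212, 180), (214, 173), (216, 173), (218, 173), (220, 171), (222, 175), (224, 176), (226, 168), (228, 164), (230, 169), (232, 172), (234, 174), (236, 175), (238, 174), (240, 173), (242, 174), (244, 172), (246, 175), (248, 177), (250, 175), (252, 173), (254, 175), (256, 177), (258, 178), (260, 179), (262, 177), (264, 173), (266, 173), (2
[... 358 characters left out ...]
72), (234, 172), (236, 173), (238, 174), (240, 175), (242, 174), (244, 174), (246, 175), (248, 176), (250, 178), (252, 178), (254, 179), (256, 179), (258, 179), (260, 179), (262, 180), (264, 180), (266, 180), (268, 180), (270, 177), (272, 175), (274, 174), (276, 174), (278, 174), (280, 172), (282, 171), (284, 172), (286, 175), (288, 168), (290, 166), (292, 173), (294, 175), (296, 176), (298, 176), (300, 173), (302, 174)]
[207, 208, 207, 208, 208, 208, 207, 208, 207, 207, 207, 207, 205, 196, 189, 193, 203, 207, 202, 188, 179, 177, 177, 177, 177, 177, 178, 178, 178, 178, 178, 179, 179, 178, 179, 179, 180, 179, 178, 176, 175, 176, 176, 172, 159, 145, 138, 138, 138, 139, 142, 150, 159, 161, 157]
```

Run:
```python
from h import *
f=cams.grab_frame("wrist"); p=status.state()["ee_pos"]; c=f["color"].astype(int)
for col in(245,256,266): print(col,[(r,int(c[r,col-2:col+3,0].mean()-c[r,col-2:col+3,2].mean())) for r in range(170,222,2)])
for row in(190,195,200): print(row,[(k,int(c[row,k,0]-c[row,k,2])) for k in range(214,300,3)])
```

```text
245 [(170, 25), (172, 25), (174, 24), (176, 23), (178, 24), (180, 21), (182, 20), (184, 21), (186, 23), (188, 29), (190, 31), (192, 31), (194, 31), (196, 31), (198, 31), (200, 31), (202, 31), (204, 30), (206, 18), (208, 13), (210, 13), (212, 14), (214, 14), (216, 15), (218, 15), (220, 16)]
256 [(170, 24), (172, 24), (174, 23), (176, 25), (178, 24), (180, 21), (182, 20), (184, 21), (186, 29), (188, 32), (190, 31), (192, 31), (194, 32), (196, 32), (198, 32), (200, 31), (202, 31), (204, 24), (206, 14), (208, 13), (210, 14), (212, 14), (214, 14), (216, 15), (218, 15), (220, 15)]
266 [(170, 24), (172, 24), (174, 24), (176, 22), (178, 23), (180, 24), (182, 25), (184, 21), (186, 23), (188, 29), (190, 32), (192, 32), (194, 32), (196, 33), (198, 32), (200, 32), (202, 32), (204, 28), (206, 16), (208, 13), (210, 13), (212, 13), (214, 14), (216, 15), (218, 15), (220, 15)]
190 [(214, 21), (217, 20), (220, 20), (223, 19), (226, 21), (229, 21), (232, 20), (235, 22), (238, 28), (241, 31), (244, 32), (247, 32), (250, 32), (253, 32), (256, 32), (259, 32), (262, 32), (265, 32), (268, 32), (271, 30), (274, 27), (277, 22), (280, 21), (283, 20), (286, 20), (289, 21), (292, 21), (295, 21), (298, 21)]
195 [(214, 20), (217, 20), (220, 20), (223, 20), (226, 20), (229, 21), (232, 27), (235, 32), (238, 31), (241, 32), (244, 32), (247, 31), (250, 32), (253, 32), (256, 31), (259, 33), (262, 33), (265, 33), (268, 32), (271, 32), (274, 31), (277, 32), (280, 27), (283, 20), (286, 22), (289, 20), (292, 21), (295, 21), (298, 21)]
200 [(214, 22), (217, 21), (220, 20), (223, 23), (226, 23), (229, 30), (232, 32), (235, 32), (238, 31), (241, 32), (244, 32), (247, 32), (250, 31), (253, 31), (256, 32), (259, 32), (262, 33), (265, 33), (268, 32), (271, 32), (274, 32), (277, 31), (280, 32), (283, 30), (286, 22), (289, 19), (292, 20), (295, 22), (298, 22)]
```

>>> apply_moves:
  increments:
    - [-0.2,-0.0008,0.002,0,0,0,0]
    - [-0.2,0,0,-0.005,0,0,0]
    - [-0.2,0,0,-0.004,0,0,0]
    - [-0.2,0,0,-0.003,0,0,0]
    - [-0.2,0,0,0,0,0,0]

```text
time_s: 7.37
ee_pos: [603.5, 95.2, 76.9]
ee_rot: [-179.9, 0.0, 98.9]
force: [0.2, -0.3, -1.4]
gripper_width: 49.2
gripper_force: 15.0
```

>>> apply_moves:
  increments:
    - [-0.2,0,0,-0.002,0,0,0]
    - [-0.2,0,0,-0.002,0,0,0]
    - [-0.2,0,0,0,0,0,0]
    - [-0.2,0,0,0,0,0,0]

```text
time_s: 7.7
ee_pos: [604.1, 95.2, 73.8]
ee_rot: [-180.0, -0.0, 98.9]
force: [-0.0, 0.0, -1.7]
gripper_width: 49.7
gripper_force: 15.0
```

The jar bottom is below the mouth with no contact force, so I keep lowering.

>>> apply_moves:
  increments:
    - [-0.2,0,0,-0.005,0,0,0]
    - [-0.2,0,0,-0.005,0,0,0]
    - [-0.2,0,0,-0.002,0,0,0]
    - [-0.2,0,0,0,0,0,0]

```text
time_s: 8.03
ee_pos: [603.6, 95.2, 61.0]
ee_rot: [-179.9, -0.0, 98.9]
force: [-0.4, 0.0, -1.6]
gripper_width: 49.9
gripper_force: 15.0
```

>>> apply_moves:
  increments:
    - [-0.2,0,0,-0.0015,0,0,0]
    - [-0.2,0,0,-0.0015,0,0,0]
    - [-0.2,0,0,-0.001,0,0,0]
    - [-0.2,0,0,0,0,0,0]

```text
time_s: 8.37
ee_pos: [604.3, 95.3, 60.0]
ee_rot: [179.9, -0.0, 98.9]
force: [-3.1, 0.6, 9.3]
gripper_width: 49.6
gripper_force: 15.0
```

Seated: firm contact at z=60, which is floor height 14 plus the 46 mm grip height. Release, lift, and return towards the slim jar.

>>> apply_moves:
  increments:
    - [0.35,0,0,0,0,0,0]
    - [0.35,0,0,0,0,0,0]
    - [0.35,0,0,0,0,0,0]
    - [0.35,0,0,0.01,0,0,0]
    - [0.35,0,0,0.03,0,0,0]

```text
time_s: 8.78
ee_pos: [601.2, 94.8, 94.5]
ee_rot: [-179.4, -0.0, 98.9]
force: [0.8, 0.9, -0.2]
gripper_width: 61.3
gripper_force: 0.0
```

>>> apply_moves:
  increments:
    - [0.35,0,0,0.03,0,0,0]
    - [0.35,0,0,0.03,0,0,0]
    - [0.35,-0.018,-0.037,0,0,0,0]
    - [0.35,-0.018,-0.037,0,0,0,0]
    - [0.35,-0.018,-0.037,0,0,0,0]

```text
time_s: 9.2
ee_pos: [550.0, -16.5, 159.2]
ee_rot: [179.9, 0.0, 99.0]
force: [-0.1, -0.3, 0.4]
gripper_width: 61.4
gripper_force: 0.0
```

Run:
```python
from h import *
f=cams.grab_frame("wrist"); s=status.state(); print(s["ee_pos"],s["ee_rot"],s["gripper_width"],s["force"])
for q,r,h,g,z in(("jar_wide",25,56,(605,93),14),): print(q,fitjar(f,q,r,h,g,"wrist",z))
f=cams.grab_frame("side"); save(f,"s1.png",(170,150,140,105),5)
```

```text
[545.58195532 -22.78599115 158.75694259] [-179.74501564    0.26463156   98.80479771] 61.60751989891479 [-4.6970125  -3.92742465 -0.23855446]
jar_wide [(array([602.1,  95.7]), array([-2. , -2.7,  1.6,  3.9])), (array([603.4,  94.9]), array([-1.6, -0.4,  1.3,  0.6]))]
```

View pics/s1.png

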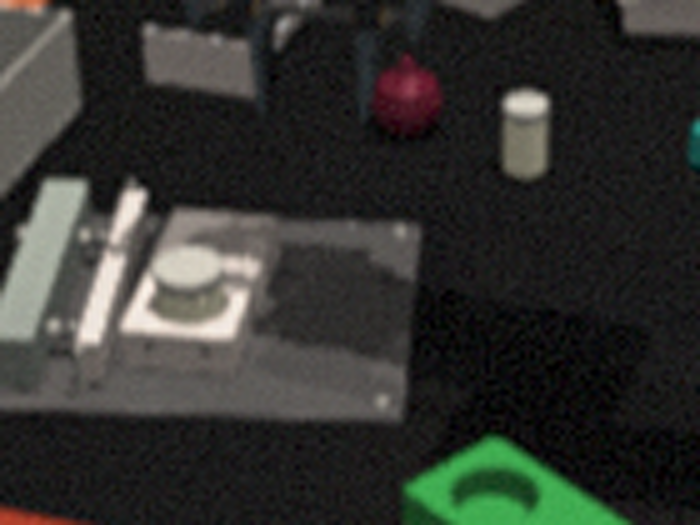

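The wide jar stands upright in its well. Next, the slim jar.

>>> apply_moves:
  increments:
    - [0.35,-0.0159,-0.0289,0,0,0,0]
    - [0.35,-0.0159,-0.0289,0,0,0,0]
    - [0.35,-0.0159,-0.0289,0,0,0,0]
    - [0.35,-0.0159,-0.0289,0,0,0,0]
    - [0.35,-0.0159,-0.0289,0,0,0,0]

```text
time_s: 9.77
ee_pos: [471.1, -160.6, 158.4]
ee_rot: [179.9, 0.0, 99.0]
force: [-0.5, -0.6, 0.9]
gripper_width: 61.5
gripper_force: 0.0
```

>>> apply_moves:
  increments:
    - [0.35,-0.0159,-0.0289,0,0,0,0]
    - [0.35,-0.0159,-0.0289,0,0,0,0]
    - [0.35,0,0,-0.028,0,0,0]
    - [0.35,0,0,0,0,0,0]
    - [0.35,0,0,0,0,0,0]

```text
time_s: 10.18
ee_pos: [438.9, -217.3, 129.4]
ee_rot: [-179.9, -0.1, 98.9]
force: [-0.1, -0.0, 0.3]
gripper_width: 61.7
gripper_force: 0.0
```

Run:
```python
from h import *
f=cams.grab_frame("wrist"); s=status.state(); print(s["ee_pos"],s["ee_rot"],s["gripper_width"],s["force"])
print(fitjar(f,"jar_slim",18,60,(438.9,-218.7),"wrist"),cylbox(f,438.9,-218.7,18,60))
print([(b["score"],b["rect"]) for b in finder.trace("jar_slim","wrist")])
save(f,"w4.png")
```

```text
[ 439.77409769 -217.31129371  130.26940992] [ 1.79993666e+02 -3.62818214e-02  9.89463106e+01] 61.59165274314973 [ 0.06971326 -0.47921426  0.79598029]
[(array([ 441.3, -219.1]), array([ 1.1,  0.6, -1.1, -0.6])), (array([ 439.7, -220.3]), array([-0.1, -1. ,  0.1,  0.9]))] [234.21316374 171.26080273 279.50798994 229.98919646]
[(0.8, [236.1, 171.5, 47.4, 60.0])]
```

>>> apply_moves:
  increments:
    - [0.35,0.0015,-0.001,-0.028,0,0,0]
    - [0.35,0,0,-0.028,0,0,0]
    - [0.35,0,0,-0.028,0,0,0]
    - [0.35,0,0,0,0,0,0]
    - [0,0,0,0,0,0,0]
  newtons: 15

```text
time_s: 10.75
ee_pos: [440.7, -218.3, 46.0]
ee_rot: [-179.9, -0.1, 99.0]
force: [-0.5, -0.1, 0.5]
gripper_width: 57.4
gripper_force: 0.0
```

>>> apply_moves:
  increments:
    - [-0.4,0,0,0,0,0,0]
    - [-0.4,0,0,0,0,0,0]
    - [-0.4,0,0,0,0,0,0]
    - [-0.4,0,0,0,0,0,0]
    - [-0.4,0,0,0,0,0,0]

```text
time_s: 11.17
ee_pos: [441.3, -219.5, 47.5]
ee_rot: [179.9, 0.1, 98.9]
force: [-0.1, 1.3, 7.5]
gripper_width: 35.6
gripper_force: 15.0
```

>>> apply_moves:
  increments:
    - [-0.4,0,0,0.02,0,0,0]
    - [-0.4,0,0,0.032,0,0,0]
    - [-0.4,0,0,0.032,0,0,0]
    - [-0.4,0,0,0.032,0,0,0]
    - [-0.4,0.029,0.025,0,0,0,0]

```text
time_s: 11.58
ee_pos: [469.4, -198.2, 168.5]
ee_rot: [179.6, 0.5, 98.6]
force: [0.6, -1.1, -1.8]
gripper_width: 35.4
gripper_force: 15.0
```

>>> apply_moves:
  increments:
    - [-0.4,0.029,0.025,0,0,0,0]
    - [-0.4,0.029,0.025,0,0,0,0]
    - [-0.4,0.029,0.025,0,0,0,0]
    - [-0.4,0.029,0.025,0,0,0,0]
    - [-0.4,0.029,0.025,0,0,0,0]

```text
time_s: 12.0
ee_pos: [615.4, -67.7, 162.2]
ee_rot: [180.0, 0.0, 98.9]
force: [-0.1, -1.1, -1.2]
gripper_width: 35.8
gripper_force: 15.0
```

>>> apply_moves:
  increments:
    - [-0.4,0,0,0,0,0,0]
    - [-0.4,0,0,0,0,0,0]
    - [-0.4,0,0,0,0,0,0]

```text
time_s: 12.25
ee_pos: [613.7, -69.1, 161.6]
ee_rot: [-179.9, -0.0, 98.9]
force: [-0.4, -0.3, -1.7]
gripper_width: 35.6
gripper_force: 15.0
```

Run:
```python
from h import *
f=cams.grab_frame("wrist"); s=status.state(); print(s["ee_pos"],s["ee_rot"],s["gripper_width"],s["force"])
im=rectify(f,38,530,690,-50,130,4); cv2.imwrite("pics/rect2.png",im[:,:,::-1])
```

```text
[613.38162516 -69.57925535 161.80585984] [-1.79930622e+02 -1.41256910e-03  9.88600365e+01] 35.41289175216352 [ 0.12302413 -1.0562235  -0.96874218]
```

View pics/rect2.png

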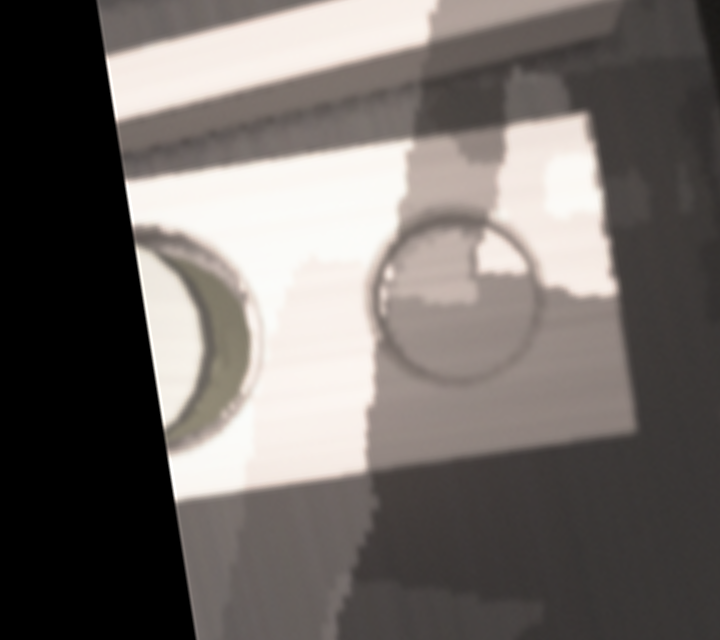

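The slim well is centred at about (615.6, 15.7) and the carrier has not moved. Approaching just above it.

>>> apply_moves:
  increments:
    - [-0.4,0.0013,0.03,0,0,0,0]
    - [-0.4,0,0.03,0,0,0,0]
    - [-0.4,0,0.0265,0,0,0,0]
    - [-0.4,0,0,-0.034,0,0,0]
    - [-0.4,0,0,-0.034,0,0,0]

```text
time_s: 12.72
ee_pos: [616.8, 17.7, 96.1]
ee_rot: [179.6, 0.1, 98.9]
force: [-0.1, 0.2, -1.4]
gripper_width: 35.5
gripper_force: 15.0
```

>>> apply_moves:
  increments:
    - [-0.4,0,0,0,0,0,0]
    - [-0.4,0,0,0,0,0,0]
    - [-0.4,0,0,0,0,0,0]
    - [-0.4,0,0,0,0,0,0]

```text
time_s: 13.05
ee_pos: [617.1, 16.6, 96.4]
ee_rot: [179.8, 0.0, 98.8]
force: [0.8, 0.7, -0.9]
gripper_width: 35.5
gripper_force: 15.0
```

Run:
```python
from h import *
f=cams.grab_frame("wrist"); p=status.state()["ee_pos"]; print(p); c=f["color"].astype(int)
print("well",cylbox(f,615.6,15.7,21,.01,38).round(1)); print("jar bottom",cylbox(f,p[0],p[1],18,.01,p[2]-47).round(1))
d=c[:,:,0]-c[:,:,2]; g=c.mean(2)
for col in(248,256,264): print(col,[(r,int(g[r,col-1:col+2].mean()),int(d[r,col-1:col+2].mean())) for r in range(172,222,2)])
for row in(190,196,202): print(row,[(k,int(g[row,k]),int(d[row,k])) for k in range(216,298,2)])
save(f,"w5.png",(180,130,150,110),5)
```

```text
[617.07482213  16.7725392   96.38498969]
well [226.8 185.8 282.1 238. ]
jar bottom [231.8 192.9 281.6 239.7]
248 [(172, 141, 18), (174, 140, 18), (176, 140, 17), (178, 139, 17), (180, 139, 18), (182, 138, 18), (184, 127, 16), (186, 119, 14), (188, 119, 15), (190, 118, 15), (192, 118, 15), (194, 117, 15), (196, 117, 20), (198, 117, 21), (200, 117, 22), (202, 118, 21), (204, 117, 22), (206, 117, 22), (208, 117, 22), (210, 117, 22), (212, 117, 22), (214, 117, 22), (216, 119, 22), (218, 102, 14), (220, 92, 9)]
256 [(172, 143, 19), (174, 143, 19), (176, 143, 18), (178, 142, 18), (180, 142, 17), (182, 137, 17), (184, 123, 15), (186, 120, 14), (188, 120, 15), (190, 120, 15), (192, 120, 15), (194, 119, 17), (196, 118, 22), (198, 118, 22), (200, 118, 22), (202, 118, 22), (204, 117, 22), (206, 117, 22), (208, 118, 22), (210, 118, 22), (212, 117, 22), (214, 117, 22), (216, 117, 21), (218, 98, 12), (220, 91, 9)]
264 [(172, 141, 17), (174, 141, 17), (176, 140, 17), (178, 140, 18), (180, 138, 17), (182, 134, 17), (184, 123, 16), (186, 114, 14), (188, 116, 15), (190, 116, 15), (192, 116, 14), (194,
[... 1500 characters left out ...]
9, 15), (294, 118, 15), (296, 122, 15)]
202 [(216, 115, 14), (218, 113, 14), (220, 114, 14), (222, 116, 14), (224, 116, 14), (226, 115, 15), (228, 111, 14), (230, 110, 14), (232, 114, 14), (234, 114, 14), (236, 117, 15), (238, 116, 19), (240, 116, 22), (242, 116, 22), (244, 117, 22), (246, 117, 22), (248, 118, 21), (250, 117, 22), (252, 118, 22), (254, 117, 22), (256, 118, 22), (258, 118, 23), (260, 117, 22), (262, 117, 22), (264, 118, 22), (266, 117, 22), (268, 117, 22), (270, 117, 22), (272, 117, 22), (274, 116, 17), (276, 116, 16), (278, 115, 14), (280, 112, 14), (282, 110, 14), (284, 112, 15), (286, 113, 15), (288, 115, 14), (290, 118, 14), (292, 117, 15), (294, 117, 14), (296, 119, 14)]
```

View pics/w5.png

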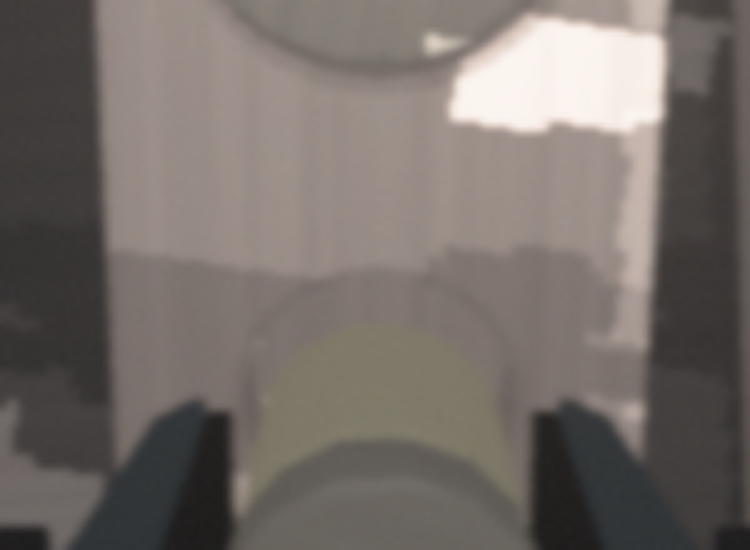

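In the crop, the slim well rim spans columns 243–508 (crop pixels) with its top at row 268. The jar foot is centred in x but about 2 mm short in y. Correcting and lowering in steps.

>>> apply_moves:
  increments:
    - [-0.4,0.0015,0.002,0,0,0,0]
    - [-0.4,0,0,-0.005,0,0,0]
    - [-0.4,0,0,-0.004,0,0,0]
    - [-0.4,0,0,0,0,0,0]
    - [-0.4,0,0,0,0,0,0]

```text
time_s: 13.52
ee_pos: [617.5, 19.4, 85.2]
ee_rot: [180.0, 0.0, 98.9]
force: [0.7, -0.2, 1.2]
gripper_width: 35.5
gripper_force: 15.0
```

>>> apply_moves:
  increments:
    - [-0.4,-0.0005,-0.0005,0,0,0,0]
    - [-0.4,0,0,-0.002,0,0,0]
    - [-0.4,0,0,-0.002,0,0,0]
    - [-0.4,0,0,0,0,0,0]
    - [-0.4,0,0,0,0,0,0]

```text
time_s: 13.93
ee_pos: [616.1, 18.8, 80.3]
ee_rot: [-179.9, 0.0, 98.9]
force: [0.7, -0.3, -2.2]
gripper_width: 35.3
gripper_force: 15.0
```

>>> apply_moves:
  increments:
    - [-0.4,0,0,-0.005,0,0,0]
    - [-0.4,0,0,-0.005,0,0,0]
    - [-0.4,0,0,-0.005,0,0,0]
    - [-0.4,0,0,0,0,0,0]

```text
time_s: 14.27
ee_pos: [616.0, 18.8, 64.5]
ee_rot: [-179.9, -0.0, 98.9]
force: [-0.2, -0.8, -0.7]
gripper_width: 35.6
gripper_force: 15.0
```

>>> apply_moves:
  increments:
    - [-0.4,0,0,-0.0015,0,0,0]
    - [-0.4,0,0,-0.0015,0,0,0]
    - [-0.4,0,0,-0.001,0,0,0]
    - [-0.4,0,0,0,0,0,0]

```text
time_s: 14.6
ee_pos: [616.7, 18.9, 61.8]
ee_rot: [180.0, 0.0, 98.9]
force: [0.5, -1.4, -1.9]
gripper_width: 35.5
gripper_force: 15.0
```

>>> apply_moves:
  increments:
    - [-0.4,0,0,-0.001,0,0,0]
    - [-0.4,0,0,-0.001,0,0,0]
    - [-0.4,0,0,0,0,0,0]
    - [-0.4,0,0,0,0,0,0]

```text
time_s: 14.93
ee_pos: [616.8, 18.9, 61.4]
ee_rot: [179.9, 0.0, 98.9]
force: [-1.5, -0.8, 7.7]
gripper_width: 35.9
gripper_force: 15.0
```

Seated at 61.4. Release, lift, turn the tool to face along the stand's pushing direction, and go behind the carrier.

>>> apply_moves:
  increments:
    - [0.08,0,0,0,0,0,0]
    - [0.08,0,0,0,0,0,0]
    - [0.08,0,0,0,0,0,0]
    - [0.08,0,0,0.01,0,0,0]
    - [0.08,0,0,0.03,0,0,0]

```text
time_s: 15.35
ee_pos: [613.6, 19.0, 96.5]
ee_rot: [-179.4, -0.1, 98.9]
force: [-0.2, 0.5, 0.2]
gripper_width: 48.9
gripper_force: 0.0
```

>>> apply_moves:
  increments:
    - [0.08,0,0,0.03,0,0,0]
    - [0.08,0,0,0.03,0,0,0]
    - [-1,-0.0075,0.0018,0,0,0,-7.07]
    - [-1,-0.0075,0.0018,0,0,0,-7.07]
    - [-1,-0.0075,0.0018,0,0,0,-7.07]

```text
time_s: 15.77
ee_pos: [594.3, 24.5, 161.4]
ee_rot: [179.9, -0.0, 77.3]
force: [1.0, 0.7, -0.3]
gripper_width: 32.0
gripper_force: 0.0
```

>>> apply_moves:
  increments:
    - [-1,-0.0075,0.0018,0,0,0,-7.07]
    - [-1,-0.0075,0.0018,0,0,0,-7.07]
    - [-1,-0.0075,0.0018,0,0,0,-7.07]
    - [-1,-0.0075,0.0018,0,0,0,-7.07]
    - [-1,-0.0075,0.0018,0,0,0,-7.07]

```text
time_s: 16.18
ee_pos: [556.4, 33.6, 160.6]
ee_rot: [180.0, -0.0, 42.0]
force: [0.5, 0.6, 0.7]
gripper_width: 0.7
gripper_force: 0.0
```

>>> apply_moves:
  increments:
    - [-1,-0.0075,0.0018,0,0,0,-7.07]
    - [-1,-0.0075,0.0018,0,0,0,-7.07]
    - [-1,-0.0075,0.0018,0,0,0,-7.07]
    - [-1,-0.0075,0.0018,0,0,0,-7.07]
    - [-1,0,0,0,0,0,0]

```text
time_s: 16.6
ee_pos: [525.4, 40.9, 160.5]
ee_rot: [-180.0, 0.0, 14.0]
force: [-0.5, 0.7, -0.8]
gripper_width: 0.4
gripper_force: 0.0
```

```bash
cat >> h.py <<'E'
def blobs(f,z,thr=185,x0=500,x1=800,y0=-90,y1=200,s=2):
    im=rectify(f,z,x0,x1,y0,y1,s); g=cv2.cvtColor(im,cv2.COLOR_RGB2GRAY); n,L,S,C=cv2.connectedComponentsWithStats((g>thr).astype(np.uint8)); o=[]
    for i in range(1,n):
        if S[i,4]>5000:
            r=cv2.minAreaRect(np.argwhere(L==i)[:,::-1].astype(np.float32)); o.append((round(x1-r[0][1]/s,1),round(y1-r[0][0]/s,1),np.round(np.array(r[1])/s,1),round(r[2],2)))
    return o
E
python3 - <<'E'
from h import *
f=cams.grab_frame("scene"); s=status.state(); print(s["ee_pos"],s["ee_rot"],s["gripper_width"],s["force"])
print("z38",blobs(f,38)); print("z44",blobs(f,44))
for q,r,h,g in(("jar_wide",25,56,(605,93)),("jar_slim",18,60,(616,17))): print(q,fitjar(f,q,r,h,g,"scene",14),cylbox(f,*g,r,h,14))
f=cams.grab_frame("wrist"); 
for q,r,h,g in(("jar_wide",25,56,(605,93)),("jar_slim",18,60,(616,17))): print(q,fitjar(f,q,r,h,g,"wrist",14),cylbox(f,*g,r,h,14))
print(blobs(f,38),blobs(f,44))
E
```

```text
[526.43273681  40.69516378 160.61359078] [ 1.79993555e+02 -3.31276730e-02  1.42119486e+01] 0.26197531705919064 [0.46138433 0.07798745 0.37829633]
z38 [(716.2, 86.2, array([ 32.1, 209.9]), 75.72), (669.5, 72.6, array([ 18.6, 203. ]), 75.96)]
z44 [(720.7, 85.1, array([ 31.9, 208.3]), 75.66), (674.5, 71.8, array([ 18.4, 201.4]), 75.87)]
jar_wide None [295.94365392 213.93485527 316.66747413 242.0015796 ]
jar_slim [(array([619.8,  18.6]), array([-0.7, -0.3,  0.7,  0.3])), (array([614.4,  19.7]), array([-0.3, -1.7,  0.3,  1.6]))] [270.67136589 217.73158417 285.29230978 243.09502427]
jar_wide [(array([602.8,  96.9]), array([-1.5, -1. ,  1.9,  1.2])), (array([603. ,  95.7]), array([-0.6, -0.6,  0.7,  0.7]))] [183.24058293  55.58853818 248.92620518 123.12246881]
jar_slim [(array([615.7,  20.4]), array([-0.5,  0.4,  0.4, -0.4])), (array([615.5,  19.9]), array([-1.4, -1.2,  1.2,  1.4]))] [283.55391742  76.13064896 336.87681031 124.64841192]
[(674.9, 73.0, array([ 17.6, 205.6]), 75.92), (610.3, 56.0, array([ 81.9, 162.8]), 81.61)] [(673.2, 72.8, array([ 17.2, 201.2]), 75.92), (610.0, 56.0, array([ 80.1, 159.4]), 81.6)]
```

Both jars read as seated at the right height. The wrist camera puts the bar at (673.2, 72.8) with yaw 14.1° and the carrier at (610.3, 56.0). I line up on the stand's centreline and descend behind the carrier.

>>> apply_moves:
  increments:
    - [-1,0.0011,-0.0044,-0.033,0,0,0]
    - [-1,0,0,-0.033,0,0,0]
    - [-1,0,0,-0.033,0,0,0]
    - [-1,0,0,-0.033,0,0,0]
    - [-1,0,0,0,0,0,0]

```text
time_s: 17.32
ee_pos: [523.5, 35.8, 22.6]
ee_rot: [-179.9, 0.7, 14.1]
force: [-0.4, 0.5, -0.4]
gripper_width: 0.6
gripper_force: 0.0
```

>>> apply_moves:
  increments:
    - [-1,0.00485,0.00122,0,0,0,0]
    - [-1,0.00485,0.00122,0,0,0,0]
    - [-1,0.00485,0.00122,0,0,0,0]
    - [-1,0.00485,0.00122,0,0,0,0]
    - [-1,0,0,0,0,0,0]

```text
time_s: 17.73
ee_pos: [549.9, 41.4, 29.8]
ee_rot: [179.9, -0.3, 14.1]
force: [0.4, -0.2, 0.2]
gripper_width: 0.5
gripper_force: 0.0
```

```bash
cat >> h.py <<'E'
def rep():
    s=status.state(); p=s["ee_pos"]; d=p[:2]-np.array([673.2,72.8]); c,n=np.cos(np.radians(14.1)),np.sin(np.radians(14.1))
    F=s["force"]; print("tcp",p.round(1),"yaw",s["ee_rot"].round(1)[2],"stand x,y",round(68+d@[c,n],1),round(d@[-n,c],1),"F along",round(F[:2]@[c,n],1),"lat",round(F[:2]@[-n,c],1),"Fz",round(F[2],1))
    f=cams.grab_frame("wrist")
    for z in(38,44): print(z,blobs(f,z))
    return f
E
python3 -c "
from h import *
rep()"
```

```text
tcp [549.9  41.4  29.8] yaw 14.1 stand x,y -59.2 -0.4 F along 0.3 lat -0.3 Fz 0.2
38 []
44 []
```

>>> apply_moves:
  increments:
    - [-1,0.0029,0.00073,0,0,0,0]
    - [-1,0.0029,0.00073,0,0,0,0]
    - [-1,0.0029,0.00073,0,0,0,0]
    - [-1,0.0029,0.00073,0,0,0,0]
    - [-1,0,0,0,0,0,0]

```text
time_s: 18.2
ee_pos: [558.9, 44.0, 27.9]
ee_rot: [180.0, 0.0, 14.1]
force: [-1.1, -1.9, 0.4]
gripper_width: 0.7
gripper_force: 0.7
```

```bash
cat >> h.py <<'E'
def bar(x=674.5,y=71.8):
    f=cams.grab_frame("scene"); b=[k for k in blobs(f,44) if 12<min(k[2])<24 and max(k[2])>150]
    c,n=np.cos(np.radians(14.1)),np.sin(np.radians(14.1))
    for k in b: d=np.array(k[:2])-[x,y]; print("bar moved",round(d@[c,n],1),k)
    for k in blobs(f,38): print("  z38",k)
    return f
E
python3 -c "
from h import *
f=rep(); bar()
g=cv2.cvtColor(f['color'],cv2.COLOR_RGB2GRAY); print(g.mean(),[proj(f,[610+a,56+b,38]).round().tolist() for a in(-40,40) for b in(-80,80)],proj(f,[673,73,44]))
print(blobs(f,38,150),blobs(f,38,110))
for q,r,h,gg in(('jar_wide',25,56,(610,97)),('jar_slim',18,60,(622,20))): print(q,fitjar(f,q,r,h,gg,'wrist',14))
"
```

```text
tcp [558.9  44.   27.9] yaw 14.1 stand x,y -49.9 -0.1 F along -1.6 lat -1.6 Fz 0.4
38 []
44 []
  z38 (716.3, 86.2, array([ 31.9, 209.9]), 75.71)
  z38 (645.8, 66.7, array([ 67.6, 203. ]), 75.91)
92.38789876302083 [[382.0, 263.0], [86.0, 194.0], [442.0, 116.0], [103.0, 25.0]] [254.79074967   1.8494973 ]
[(671.3, 72.3, array([  8.7, 208.2]), 75.96), (621.3, 59.0, array([ 67.8, 162.6]), 81.06)] [(668.5, 71.6, array([ 14.7, 208.9]), 75.96), (615.1, 58.0, array([ 81.3, 163.9]), 81.06)]
jar_wide [(array([608.1,  97.1]), array([-1.2, -1. ,  1.8,  1.5])), (array([607.7,  96.9]), array([-1.5, -0.4,  2.2,  0.8]))]
jar_slim [(array([620.2,  19.3]), array([-3., -1.,  2.,  1.])), (array([620.8,  20.7]), array([-4.4, -1.4,  2.9,  1.4]))]
```

Contact is made and the carrier is sliding centrally (y about -0.2 mm). Continuing.

>>> apply_moves:
  increments:
    - [-1,0.0024,0.0006,0,0,0,0]
    - [-1,0.0024,0.0006,0,0,0,0]
    - [-1,0.0024,0.0006,0,0,0,0]
    - [-1,0.0024,0.0006,0,0,0,0]
    - [-1,0,0,0,0,0,0]

```text
time_s: 18.82
ee_pos: [569.0, 46.3, 27.9]
ee_rot: [180.0, -0.0, 14.1]
force: [-1.3, -0.1, -0.3]
gripper_width: 0.6
gripper_force: 0.7
```

```bash
python3 -c "
from h import *
f=rep(); bar()
print(blobs(f,38,150),blobs(f,38,110))
"
```

```text
tcp [569.   46.3  27.9] yaw 14.1 stand x,y -39.5 -0.3 F along -1.2 lat 0.3 Fz -0.3
38 [(684.4, 41.0, array([ 16. , 140.7]), 75.96)]
44 [(682.7, 41.9, array([ 15.4, 134.7]), 75.96)]
  z38 (716.7, 86.3, array([ 31.2, 209.9]), 75.68)
  z38 (658.9, 36.3, array([ 59.4, 137.6]), 75.96)
  z38 (632.0, 141.2, array([60.8, 51.7]), 75.96)
[(676.3, 73.5, array([ 16.7, 208.2]), 76.03), (631.0, 63.3, array([ 66.9, 163.1]), 78.97)] [(633.8, 63.5, array([106.3, 209.1]), 76.64)]
```

>>> apply_moves:
  increments:
    - [-1,0.00194,0.00049,0,0,0,0]
    - [-1,0.00194,0.00049,0,0,0,0]
    - [-1,0.00194,0.00049,0,0,0,0]
    - [-1,0,0,0,0,0,0]
    - [-1,0,0,0,0,0,0]

```text
time_s: 19.33
ee_pos: [574.4, 47.8, 27.9]
ee_rot: [180.0, -0.0, 14.0]
force: [-2.4, -0.6, 0.7]
gripper_width: 0.5
gripper_force: 1.3
```

```bash
python3 -c "
from h import *
f=rep(); bar()
print(blobs(f,38,150),blobs(f,38,110))
"
```

```text
tcp [574.4  47.8  27.9] yaw 14.0 stand x,y -33.9 -0.2 F along -2.4 lat -0.0 Fz 0.7
38 [(686.5, 36.1, array([ 15.9, 129.9]), 76.16)]
44 [(685.0, 37.3, array([ 15.2, 124.7]), 76.16)]
  z38 (716.7, 86.2, array([ 31.3, 210. ]), 75.66)
  z38 (663.8, 27.7, array([ 56.6, 118.9]), 76.1)
  z38 (635.4, 143.3, array([55.2, 49.2]), 75.96)
[(643.5, 65.5, array([ 86. , 208.2]), 76.2)] [(639.3, 65.2, array([ 99.6, 209. ]), 77.28)]
```

>>> apply_moves:
  increments:
    - [-1,0.00145,0.00037,0,0,0,0]
    - [-1,0.00145,0.00037,0,0,0,0]
    - [-1,0.00145,0.00037,0,0,0,0]
    - [-1,0,0,0,0,0,0]
    - [-1,0,0,0,0,0,0]

```text
time_s: 19.85
ee_pos: [577.0, 48.6, 27.9]
ee_rot: [-180.0, 0.2, 14.1]
force: [-6.5, -2.7, 3.9]
gripper_width: 0.5
gripper_force: 3.2
```

```bash
python3 -c "
from h import *
f=rep(); bar()
print(blobs(f,38,150),blobs(f,38,110))
"
```

```text
tcp [577.   48.6  27.9] yaw 14.1 stand x,y -31.2 -0.0 F along -6.9 lat -1.0 Fz 3.9
38 [(689.9, 33.9, array([ 15.8, 124.1]), 76.18)]
44 []
  z38 (716.2, 86.2, array([ 32.3, 209.9]), 75.7)
  z38 (663.4, 26.7, array([ 63.8, 116.9]), 76.14)
  z38 (638.8, 143.5, array([54.3, 50.4]), 75.62)
[(646.8, 66.3, array([ 84.6, 208.2]), 76.18)] [(642.2, 65.2, array([101.5, 209.2]), 76.33)]
```

>>> apply_moves:
  increments:
    - [-1,0,0,0,0,0,0]
    - [-1,0,0,0,0,0,0]
    - [-1,0,0,0,0,0,0]

```text
time_s: 20.2
ee_pos: [577.0, 48.6, 28.0]
ee_rot: [-180.0, 0.2, 14.1]
force: [-6.1, -2.2, 3.3]
gripper_width: 0.5
gripper_force: 3.2
```

```bash
cat >> h.py <<'E'
def pins(f):
    # bar front face position vs index pins, both at wrist/scene view: rectify at z44 along the stand axis near the -y and +y bar ends
    c,n=np.cos(np.radians(14.1)),np.sin(np.radians(14.1)); o=np.array([673.2,72.8])
    for y in(-95,-88,88,95):
        xs=np.arange(40,112,1.5); v=[]
        for x in xs:
            w=o+(x-68)*np.array([c,n])+y*np.array([-n,c]); p=proj(f,[*w,44]); q=np.round(p).astype(int)
            v.append(int(f["color"][q[1],q[0]].mean()) if 0<=q[0]<512 and 0<=q[1]<384 else -1)
        v=np.array(v); k=np.nonzero(v>150)[0]
        print("y",y,"bright x",(xs[k[0]],xs[k[-1]]) if len(k) else None, v.tolist() if y in(-95,) else "")
E
python3 -c "
from h import *
f=rep(); 
print('wrist');pins(f)
f=bar(); print('scene');pins(f)
"
```

```text
tcp [577.   48.6  28. ] yaw 14.1 stand x,y -31.2 0.0 F along -6.4 lat -0.7 Fz 3.3
38 [(689.9, 33.9, array([ 15.8, 124.1]), 76.17)]
44 []
wrist
y -95 bright x (np.float64(67.0), np.float64(80.5)) [97, 96, 96, 96, 96, 96, 96, 96, 95, 95, 95, 95, 95, 95, 94, 94, 94, 146, 226, 228, 230, 229, 230, 227, 226, 225, 224, 220, 94, 92, 92, 92, -1, -1, -1, -1, -1, -1, -1, -1, -1, -1, -1, -1, -1, -1, -1, -1]
y -88 bright x (np.float64(67.0), np.float64(80.5)) 
y 88 bright x (np.float64(67.0), np.float64(80.5)) 
y 95 bright x (np.float64(67.0), np.float64(80.5)) 
  z38 (716.2, 86.1, array([ 32.2, 209.9]), 75.72)
  z38 (663.4, 26.7, array([ 63.6, 116.8]), 76.14)
  z38 (638.8, 143.6, array([54.3, 50.3]), 75.62)
scene
y -95 bright x (np.float64(65.5), np.float64(110.5)) [63, 63, 63, 63, 56, 64, 63, 63, 60, 60, 59, 59, 61, 55, 55, 70, 70, 224, 211, 252, 252, 247, 247, 246, 245, 245, 254, 254, 236, 236, 87, 91, 101, 101, 105, 105, 106, 104, 97, 97, 141, 141, 196, 210, 201, 201, 200, 200]
y -88 bright x (np.float64(67.0), np.float64(110.5)) 
y 88 bright x (np.float64(64.0), np.float64(110.5)) 
y 95 bright x (np.float64(65.5), np.float64(110.5))
```

>>> apply_moves:
  increments:
    - [-1,0.00121,0.00031,0,0,0,0]
    - [-1,0.00121,0.00031,0,0,0,0]
    - [-1,0.00121,0.00031,0,0,0,0]
    - [-1,0.00121,0.00031,0,0,0,0]
    - [-1,0,0,0,0,0,0]

```text
time_s: 20.72
ee_pos: [580.2, 49.4, 28.0]
ee_rot: [-180.0, 0.4, 14.1]
force: [-9.3, -4.1, 7.9]
gripper_width: 0.8
gripper_force: 5.2
```

```bash
cat >> h.py <<'E'
def prof(f,z,ys,a=50,b=100,st=.5):
    # sub-pixel positions of the bar's edges along the stand x axis, bilinear sampling
    c,n=np.cos(np.radians(14.1)),np.sin(np.radians(14.1)); o=np.array([673.2,72.8]); g=cv2.cvtColor(f["color"],cv2.COLOR_RGB2GRAY).astype(np.float32)
    xs=np.arange(a,b,st); out={}
    for y in ys:
        P=np.float32([proj(f,[*(o+(x-68)*np.array([c,n])+y*np.array([-n,c])),z]) for x in xs])
        v=cv2.remap(g,P[:,0].reshape(1,-1),P[:,1].reshape(1,-1),cv2.INTER_LINEAR)[0]
        out[y]=(xs,v)
    return out
E
python3 -c "
from h import *
f=rep()
for y,(x,v) in prof(f,44,(-95,-86,86,95)).items():
    d=np.gradient(v,x); print('bar y',y,'front',x[d.argmax()],'back',x[d.argmin()])
for s in(-1,1):
  best=[]
  for y,(x,v) in prof(f,46,s*np.arange(103,116,1.5),60,88,1.).items(): print('pin y',y,[int(k) for k in v])
"
```

```text
tcp [580.2  49.4  28. ] yaw 14.1 stand x,y -27.9 0.0 F along -10.0 lat -1.7 Fz 7.9
38 []
44 []
bar y -95 front 69.0 back 84.5
bar y -86 front 69.0 back 84.5
bar y 86 front 69.0 back 90.5
bar y 95 front 69.0 back 90.5
pin y -103.0 [25, 25, 26, 25, 24, 25, 25, 27, 71, 86, 81, 75, 74, 74, 41, 24, 24, 24, 23, 23, 23, 23, 23, 22, 24, 22, 23, 22]
pin y -104.5 [25, 25, 25, 25, 25, 26, 24, 25, 55, 87, 83, 76, 74, 75, 58, 26, 24, 24, 24, 23, 23, 24, 23, 23, 17, 5, 0, 0]
pin y -106.0 [25, 25, 24, 25, 25, 25, 24, 25, 38, 83, 78, 100, 112, 103, 78, 29, 24, 23, 14, 0, 0, 0, 0, 0, 0, 0, 0, 0]
pin y -107.5 [24, 25, 23, 24, 24, 24, 24, 24, 28, 81, 173, 196, 77, 0, 0, 0, 0, 0, 0, 0, 0, 0, 0, 0, 0, 0, 0, 0]
pin y -109.0 [23, 25, 25, 25, 25, 18, 4, 0, 0, 0, 0, 0, 0, 0, 0, 0, 0, 0, 0, 0, 0, 0, 0, 0, 0, 0, 0, 0]
pin y -110.5 [0, 0, 0, 0, 0, 0, 0, 0, 0, 0, 0, 0, 0, 0, 0, 0, 0, 0, 0, 0, 0, 0, 0, 0, 0, 0, 0, 0]
pin y -112.0 [0, 0, 0, 0, 0, 0, 0, 0, 0, 0, 0, 0, 0, 0, 0, 0, 0, 0, 0, 0, 0, 0, 0, 0, 0, 0, 0, 0]
pin y -113.5 [0, 0, 0, 0, 0, 0, 0, 0, 0, 0, 0, 0, 0, 0, 0, 0, 0, 0, 0, 0, 0, 0, 0, 0, 0, 0, 0, 0]
pin
[... 378 characters left out ...]
3, 33, 32, 34, 61, 86, 101, 127, 129, 109, 67, 32, 32, 31, 31, 19, 1, 0, 0, 0, 0, 0, 0]
pin y 107.5 [30, 31, 31, 32, 32, 32, 33, 32, 32, 48, 129, 207, 213, 214, 101, 0, 0, 0, 0, 0, 0, 0, 0, 0, 0, 0, 0, 0]
pin y 109.0 [30, 30, 30, 30, 31, 31, 31, 27, 11, 0, 0, 0, 0, 0, 0, 0, 0, 0, 0, 0, 0, 0, 0, 0, 0, 0, 0, 0]
pin y 110.5 [29, 22, 5, 0, 0, 0, 0, 0, 0, 0, 0, 0, 0, 0, 0, 0, 0, 0, 0, 0, 0, 0, 0, 0, 0, 0, 0, 0]
pin y 112.0 [0, 0, 0, 0, 0, 0, 0, 0, 0, 0, 0, 0, 0, 0, 0, 0, 0, 0, 0, 0, 0, 0, 0, 0, 0, 0, 0, 0]
pin y 113.5 [0, 0, 0, 0, 0, 0, 0, 0, 0, 0, 0, 0, 0, 0, 0, 0, 0, 0, 0, 0, 0, 0, 0, 0, 0, 0, 0, 0]
pin y 115.0 [0, 0, 0, 0, 0, 0, 0, 0, 0, 0, 0, 0, 0, 0, 0, 0, 0, 0, 0, 0, 0, 0, 0, 0, 0, 0, 0, 0]
```

The bar face is at about +9 mm of travel. An upward reaction of 8 N shows the fingers dragging down on the carrier face, so I relieve that by raising slightly.

>>> apply_moves:
  increments:
    - [-1,0,0,0.0008,0,0,0]
    - [-1,0,0,0.0007,0,0,0]
    - [-1,0,0,0,0,0,0]
    - [-1,0,0,0,0,0,0]

```text
time_s: 21.1
ee_pos: [580.2, 49.5, 28.1]
ee_rot: [-180.0, 0.4, 14.1]
force: [-6.6, -3.6, -1.0]
gripper_width: 0.4
gripper_force: 3.6
```

```bash
cat >> h.py <<'E'
def look():
    f=rep()
    for y,(x,v) in prof(f,44,(-95,-86,86,95),58,82).items():
        d=np.gradient(v,x); print('bar y',y,'front',x[d.argmax()],end='; ')
    return f
E
python3 -c "
from h import *
look()"
```

```text
tcp [580.2  49.5  28.1] yaw 14.1 stand x,y -27.9 0.1 F along -7.3 lat -1.9 Fz -1.0
38 []
44 []
bar y -95 front 69.0; bar y -86 front 69.0; bar y 86 front 69.5; bar y 95 front 69.5;
```

>>> apply_moves:
  increments:
    - [-1,0.0011,0.00015,0.0003,0,0,0]
    - [-1,0.0011,0.00015,0.0003,0,0,0]
    - [-1,0.0011,0.00015,0.0003,0,0,0]
    - [-1,0,0,0,0,0,0]
    - [-1,0,0,0,0,0,0]

```text
time_s: 21.57
ee_pos: [582.5, 50.0, 28.4]
ee_rot: [-179.9, 0.6, 14.1]
force: [-7.8, -2.8, -3.1]
gripper_width: 0.4
gripper_force: 4.0
```

```bash
python3 -c "
from h import *
look()"
```

```text
tcp [582.5  50.   28.4] yaw 14.1 stand x,y -25.5 0.0 F along -8.2 lat -0.8 Fz -3.1
38 []
44 []
bar y -95 front 71.0; bar y -86 front 71.0; bar y 86 front 71.5; bar y 95 front 71.5;
```

>>> apply_moves:
  increments:
    - [-1,0.0006,0.0001,-0.0001,0,0,0]
    - [-1,0.0006,0.0001,-0.0001,0,0,0]
    - [-1,0,0,0,0,0,0]
    - [-1,0,0,0,0,0,0]
    - [-1,0,0,0,0,0,0]

```text
time_s: 22.03
ee_pos: [582.8, 50.1, 28.2]
ee_rot: [-179.9, 0.7, 14.1]
force: [-9.3, -3.3, -1.6]
gripper_width: 0.3
gripper_force: 4.9
```

```bash
python3 -c "
from h import *
f=look(); print()
for s in(-1,1):
  for y,(x,v) in prof(f,46,s*np.arange(104,109,1.5),64,80,.5).items():
    k=x[v>v.max()*.6]; print('pin y',y,'bright x',k.min() if len(k) else 0,k.max() if len(k) else 0,int(v.max()))
print(blobs(f,38,150),blobs(f,38,110))
for q,r,h,g in(('jar_wide',25,56,(633,105)),('jar_slim',18,60,(650,30))): print(q,fitjar(f,q,r,h,g,'wrist',14))
f=cams.grab_frame('scene')
for q,r,h,g in(('jar_wide',25,56,(633,105)),('jar_slim',18,60,(650,30))): print(q,fitjar(f,q,r,h,g,'scene',14))
"
```

```text
tcp [582.8  50.1  28.2] yaw 14.1 stand x,y -25.2 0.0 F along -9.9 lat -0.9 Fz -1.6
38 []
44 []
bar y -95 front 71.5; bar y -86 front 71.5; bar y 86 front 72.0; bar y 95 front 72.0; 
pin y -104.0 bright x 68.5 74.0 87
pin y -105.5 bright x 68.5 74.5 84
pin y -107.0 bright x 70.0 74.0 201
pin y -108.5 bright x 68.5 69.5 60
pin y 104.0 bright x 69.0 74.5 92
pin y 105.5 bright x 69.0 75.0 95
pin y 107.0 bright x 70.5 75.0 210
pin y 108.5 bright x 70.0 71.5 210
[(652.9, 67.9, array([ 84.4, 208. ]), 76.29)] [(646.2, 66.1, array([ 98.5, 208.8]), 75.96)]
jar_wide [(array([626.6, 106. ]), array([-2.2, -1.3,  3.2,  2. ])), (array([626.4, 105.4]), array([-1.4, -0. ,  2. ,  0.2]))]
jar_slim [(array([645.9,  29.4]), array([-1.6,  1.1,  1. , -0.7])), (array([646. ,  30.6]), array([-3. , -1.8,  2. ,  1.6]))]
jar_wide [(array([621.8, 108.3]), array([ 0.2, -1.3, -0.2,  1.2])), (array([622.5, 107.7]), array([-0.1, -2.3,  0.1,  2.1]))]
jar_slim [(array([642.7,  29.5]), array([ 0.7, -2.1, -0.7,  2.1])), (array([643.8,  32.7]), array([-0.1, -2.4,  0.1,  2.3]))]
```

The bar face (71.5–72) is level with the pin centres (71.5), and both jars are in place. I hold to check steadiness.

>>> apply_moves:
  increments:
    - [-1,-0.0002,0,0,0,0,0]
    - [-1,0,0,0,0,0,0]
    - [-1,0,0,0,0,0,0]
    - [-1,0,0,0,0,0,0]
    - [-1,0,0,0,0,0,0]

```text
time_s: 22.75
ee_pos: [582.8, 50.1, 28.2]
ee_rot: [-179.9, 0.6, 14.1]
force: [-9.1, -3.6, -1.5]
gripper_width: 0.3
gripper_force: 4.7
```

>>> apply_moves:
  increments:
    - [-1,0,0,0,0,0,0]
    - [-1,0,0,0,0,0,0]
    - [-1,0,0,0,0,0,0]
    - [-1,0,0,0,0,0,0]
    - [-1,0,0,0,0,0,0]

```text
time_s: 23.17
ee_pos: [582.8, 50.1, 28.2]
ee_rot: [-179.9, 0.6, 14.1]
force: [-8.5, -3.8, -2.3]
gripper_width: 0.7
gripper_force: 4.7
```

```bash
python3 -c "
from h import *
f=look()"
```

```text
tcp [582.8  50.1  28.2] yaw 14.1 stand x,y -25.2 0.0 F along -9.2 lat -1.6 Fz -2.3
38 []
44 []
bar y -95 front 71.5; bar y -86 front 71.5; bar y 86 front 72.0; bar y 95 front 72.0;
```

Steady at 9.2 N with the face level with the pins. Handing in.

```bash
python3 -c "
from h import *
print(env.job_done())"
```

```text
the job is handed in; nothing more can be done
None
```

Both jars stand home in the wells of their own size, and the carrier is pressed squarely and centrally against the stop at a steady 9.2 N, with the bar face level with the index pins; the job is handed in at about 23 s.

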